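Put the hand plane away and close the stiff-lidded bin under the shelf

TASK

Put the wooden hand plane away: lay it upright on its sole, flat on the floor of the open bin under the shelf, without dropping it, and let go of it before you touch the lid. Then lower the stiff lid smoothly, without slamming it, and with your fingertips press it fully shut, firmly but not hard (about 15 N), for a good second, then take the hand away. Leave the other tools where they are.

Things in the scene. Friction and masses are not known exactly. Their poses are not given: they have to be found in the camera images.
- plane: Small wooden hand plane lying on its sole on the bench: a brown block 140 mm long (its x), 46 mm wide (y), 36 mm high, about 0.35 kg, with a dark wedge and steel iron just behind the middle (to 52 mm high) and a low round knob (24 mm across, to 50 mm) at x = +48 mm. Origin: centre of the sole; x to its nose, z up. Grip it across its width.
- stand: Fixed wooden bench stand; its front faces its own -x (roughly to the robot). Origin: centre of its underside, on the bench. Open-topped bin 210 mm (x) by 300 mm (y) by 70 mm high centred on it, walls and floor 10 mm thick, lid hinged on the back rim (x = +105 mm). Two posts (60 x 22 mm, x = +55 to +115 mm, y = +-165 mm) carry a shelf above the back of the bin.
- shelf_front (a point): Middle of the shelf's front edge, on its underside, 335 mm above the bench, at stand x = +60 mm; axes as the stand. The shelf runs back 125 mm, 200 mm to either side, 18 mm thick, with stock 60 mm high on it. Under it a hand pointing straight down has no room at the raised lid: lean the hand back towards the stand's front.
- bin_floor (a point): Centre of the bin's inner floor, 10 mm above the bench; axes as the stand. Inner floor 190 mm (x) by 280 mm (y), walls 60 mm high inside. A sharpening stone lies on its +y half.
- lid (a joint): Lid angle in rad: 0 shut flat on the rim, grows as it opens (about 1.12 to 1.24 at the start, limit 1.35). The hinge is stiff: the lid stays where it is left, and lowering it takes about 4 to 7 N at its free edge.
- lid_hinge (a point): Middle of the lid's hinge axis, at the level of the lid's underside when shut, at stand x = +105 mm, 70.5 mm above the bench.
- lid_edge (a point): Middle of the free edge of the lid, on its upper face (which faces the shelf while open), 210 mm from the hinge. The lid is a pale wooden board 210 mm from hinge to free edge, 300 mm wide, 12 mm thick, about 0.45 kg. Axes of the lid: -x runs from hinge to free edge, y along the hinge (as the stand), z out of the upper face.
- sanding_block: Bystander: plain sanding block with a cork sole, 120 x 62 x 34 mm, no wedge or knob. Origin: centre of underside.
- try_square: Bystander: try square lying flat, dark wooden stock 110 x 28 x 18 mm with a thin steel blade 26 mm wide and 120 mm long to +y. Origin: on the bench, 30 mm beside the stock's middle.
- stone: Bystander: grey sharpening stone 150 x 55 x 25 mm, lying in the bin. Origin: centre of underside.
- mallet: Bystander: turned carver's mallet standing on its head, 84 mm across, 200 mm tall. Origin: centre of underside.
- glue: Bystander: white glue bottle 60 mm across, 170 mm tall. Origin: centre of underside.
Not all that is in view belongs to the job. Leave any purple look-alike of the plane alone.

How it is judged:
On the way, in this order (a step that is already met when the one before it is completed fails the run):
1. the plane lies on its sole on the bin's floor, let go, with the lid still open (x of plane in the frame of bin_floor between -0.1 and 0.1 m and y of plane in the frame of bin_floor between -0.145 and 0.145 m and z of plane in the frame of bin_floor between -0.006 and 0.006 m and angle between plane's own z axis and vertical below 0.12 rad and contact force between the fingers and plane below 0.5 N and value of joint lid above 1 rad), for 0.2 s.
2. the lid is fully shut and pressed by the fingers with more than 6 N for half a second (value of joint lid below 0.02 rad and contact force between the fingers and lid above 6 N), for 0.5 s.
At the end, for the whole second after the job is handed in: The plane lies at rest on its sole on the bin's floor (origin inside the walls, within 6 mm of the floor's height, tilted under 0.12 rad), and the lid is shut to within 0.02 rad (4 mm at its edge). The other tools are within 40 mm of where they stood (x of plane in the frame of bin_floor between -0.1 and 0.1 m and y of plane in the frame of bin_floor between -0.145 and 0.145 m and z of plane in the frame of bin_floor between -0.006 and 0.006 m and angle between plane's own z axis and vertical below 0.12 rad and value of joint lid below 0.02 rad and linear speed of plane below 0.02 m/s); the robot touches nothing.
It fails at once if the lid is slammed (turning shut faster than 1.5 rad/s) (velocity of joint lid below -1.5 rad/s).
It fails at once if the lid is pressed or struck with more than 45 N (contact force between lid and anything else above 45 N).
It fails at once if the plane is dropped or banged into the bin (more than 60 N) (contact force between plane and stand above 60 N).
It fails at once if another tool is moved by more than 40 mm (distance of any of sanding_block, try_square, stone, mallet, glue from where it was at the start of the episode above 0.04 m).
It also fails if it takes over 72 s, if anything falls off the work surface, if the arm or the gripper's body presses on something with over 40 N, if the wrist force passes 120 N, or if a joint passes its speed limit or range.

ROBOT

A 6-joint arm with a two-finger parallel gripper is mounted at the origin on the work surface. World frame = base frame: x ahead of the robot, y to its left, z up, the work surface at z = 0. Lengths are in m, angles in rad, forces in N, time in s.
With the tool pointing down it reaches from about 0.25 to 0.775 m from the base axis. Payload 4 kg.
Tool frame: the origin (TCP) lies midway between the tips of the shut fingers; the grasp point (between the pads) lies 19 mm behind it; z points along the fingers, y is the line along which they close (so a half turn about z gives the same grasp; the last joint's range is limited). The gripper opens to 94 mm and grips with 3 to 60 N. Pads are 16 mm wide; open, the fingers measure 119 mm over their backs; the gripper's body (75 mm by 177 mm) begins 78 mm behind the grasp point.
Start: joints at [1.084, 0.087, 1.371, -0, 1.684, -0.103], TCP at [0.206, 0.51, 0.206] pointing down, gripper open.
Joint ranges: [-3.1, 3.1], [-0.76, 2.03], [0.27, 2.55], [-1.08, 4.22], [0.17, 2.65], [-2.57, 2.57]. Speed limits (rad/s): [2.79, 2.79, 3.14, 3.14, 3.14, 3.14].

INTERFACE

Orientations are given as [roll, pitch, yaw] about the fixed x, y, z axes, in that order (R = Rz(yaw) Ry(pitch) Rx(roll)).
In Python, from bench import robot gives the robot as it stands. The module is installed in compiled form; this text tells all that it offers.
- The arm moves only by the tool arm_command, never from a script. Its argument "targets" is a list of rows, each a list of 4 numbers: the shift along the world's x, y, z as a fraction of full scale, then the turn about the world's z as a fraction of full scale. A call has 1 to 8 rows; each row is the pose to reach, as a shift and turn from the pose commanded when the call began; what a row does not reach only later rows make up. Full scale, the value 1, is 0.5 m for a shift and 120 degrees for a turn. A row lasts 1/12 s, in which the tool goes at most 41.7 mm and 7.16 degrees, less where a joint would pass 70% of its speed; a pose out of reach is approached as far as the arm can. A call with a number of a shift or a turn outside -1 to 1 is refused whole. A call with a gripper value outside its range is refused whole. "claw" is the closure, from 0 (fully open) to 1 (shut), set as the call begins (left out, the last holds). The fingers move at their own pace and stop on an object; the grip force is fixed at half the most. Time passes only in rows, so rows that repeat a pose let the fingers close. It gives the time, the measured TCP pose, the force, the opening and the grip force at its end, in the units of the state.
- robot.get_obs(): the state, without advancing time (a new reading comes with each control period).
- robot.snapshot(name): name is "scene" or "top"; returns the picture (420x560x3 uint8, red, green, blue); there is no depth.
- robot.camera_info(name): a dict with "vfov" (degrees; the focal length in pixels is half the picture's height over the tangent of half this angle, whatever the lens; pixels are square), "cx", "cy" (the principal point, pixels), "k1" (the pictures are not rectified: a ray, as slopes to the right and down, at radius r is drawn at 1 + k1 r^2 times it, then the intrinsics apply), "extrinsics" (4x4, takes a point from camera to world coordinates). Camera axes: x right, y up, looking along -z (the intrinsics and any distortion apply to the point x, -y, -z); pixel columns grow to the right and rows downward; lengths in m; the calibration is good to about 2 mm. A picture is of the moment at which its call begins. camera_info takes no time and is no camera call.
- robot.close_job(): hands the job in; it is judged then, once.
The state is a dict: "time": time; "joint_positions": joint angles; "qvel": joint speeds; "joint_torque": joint torques, N m; "tool_pos": TCP position; "ee_rot": TCP orientation; "wrist_force": force on the tool from outside, world axes, zero at the start; "wrist_torque": the same for the moment, N m; "width": finger opening in m; "finger_force": force on a finger pad.
Only numpy, scipy, OpenCV 4.12 (cv2) and the standard library are available. Lean on these libraries where they do the work, as an engineer would, in place of code of your own. Each camera call takes 0.05 s, during which the arm holds its last target. There are 200 camera calls.

## Working session

There is one attempt and no reset: what is moved stays moved. The work goes in short steps, Python scripts to look and compute and a tool call to move; the robot and the scene stay as the last step left them, time stands still between calls to the robot, and variables do not carry over. Pictures are saved under pics/ and viewed, at most 10 in all, crops included, and the job is handed in when it is done.

Besides the shell and the picture viewer there is one more tool, called after "Request:" as name(argument=value, ...), one argument or row to a line, values as JSON. arm_command: Moves the arm, as the interface text tells. Shift numbers are shares of 0.5 m and turn numbers shares of 120 degrees, none past 1 either way. Its arguments: {"type":"object","properties":{"targets":{"type":"array"},"claw":{"type":"number"}},"required":["targets"]}

```bash
mkdir -p pics
python3 - <<'E'
from bench import robot
import cv2,numpy as np
for n in("scene","top"):
    cv2.imwrite(f"pics/{n}0.png",robot.snapshot(n)[:,:,::-1])
    c=robot.camera_info(n);print(n,c["vfov"],c["cx"],c["cy"],c["k1"]);print(np.round(c["extrinsics"],3))
o=robot.get_obs();print({k:np.round(v,3) for k,v in o.items()})
E
```

```text
scene 52.823320534533984 273.020704883079 209.9846704494424 -0.005215748442098223
[[-0.92   0.332 -0.207  0.26 ]
 [-0.391 -0.774  0.498  0.729]
 [ 0.005  0.54   0.842  1.289]
 [ 0.     0.     0.     1.   ]]
top 53.095026018057126 285.04516036173766 212.33080921656966 0.0197880048112381
[[-0.014  0.989 -0.144  0.361]
 [-1.    -0.017 -0.024  0.064]
 [-0.027  0.144  0.989  1.359]
 [ 0.     0.     0.     1.   ]]
{'time': np.float64(0.1), 'joint_positions': array([ 1.084,  0.088,  1.372, -0.   ,  1.684, -0.103]), 'qvel': array([ 0.003, -0.002, -0.004, -0.   ,  0.001, -0.001]), 'joint_torque': array([ 2.0000e-03, -3.4125e+01, -3.0330e+01,  7.2000e-02,  3.0000e-02,
       -0.0000e+00]), 'tool_pos': array([0.206, 0.51 , 0.204]), 'ee_rot': array([-3.14 , -0.   ,  2.758]), 'wrist_force': array([ 0.226, -0.006,  0.14 ]), 'wrist_torque': array([-0.022, -0.011, -0.017]), 'finger_force': np.float64(0.0), 'width': np.float64(0.094)}
```

View pics/scene0.png

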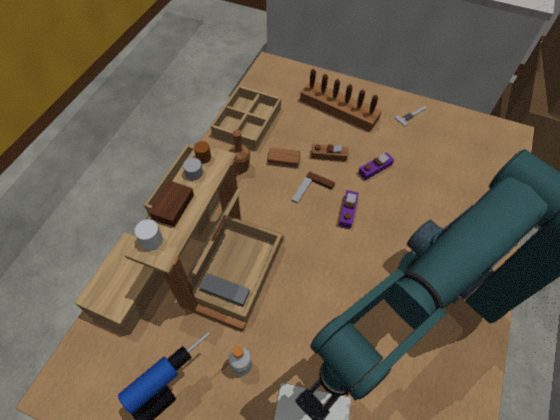

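View pics/top0.png

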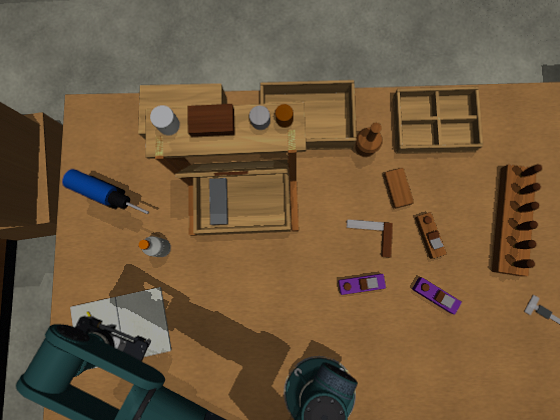

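The top view has the plane at about (431,235) with its nose and knob at (424,217). The bin is at cols 190–298, rows 170–235, with the stone at (218,200). The scene view has the plane at (329,152) and the bin at (235,265). Next I'll zoom in for measuring.

```bash
cat > h.py <<'E'
import numpy as np,cv2
from bench import robot
class Cam:
    def __init__(s,n):
        c=robot.camera_info(n);s.E=np.array(c["extrinsics"]);s.f=210/np.tan(np.radians(c["vfov"])/2)
        s.K=np.array([[s.f,0,c["cx"]],[0,s.f,c["cy"]],[0,0,1]]);s.D=np.array([c["k1"],0,0,0.]);s.o=s.E[:3,3]
    def rays(s,uv):
        p=cv2.undistortPoints(np.array(uv,float).reshape(-1,1,2),s.K,s.D)[:,0]
        d=np.c_[p[:,0],-p[:,1],-np.ones(len(p))]@s.E[:3,:3].T
        return d/np.linalg.norm(d,axis=1)[:,None]
    def onz(s,uv,z):
        d=s.rays(uv);return s.o+d*((z-s.o[2])/d[:,2])[:,None]
    def proj(s,P):
        q=(np.array(P,float).reshape(-1,3)-s.o)@s.E[:3,:3];q=q*[1,-1,-1]
        return cv2.projectPoints(q,np.zeros(3),np.zeros(3),s.K,s.D)[0][:,0]
def tri(a,ua,b,ub):
    out=[]
    for da,db in zip(a.rays(ua),b.rays(ub)):
        t=np.linalg.lstsq(np.c_[da,-db],b.o-a.o,rcond=None)[0]
        p,q=a.o+t[0]*da,b.o+t[1]*db;out.append(np.r_[(p+q)/2,np.linalg.norm(p-q)])
    return np.array(out)
def crop(src,x,y,w,h,k,dst):
    im=cv2.imread(src)[y:y+h,x:x+w];cv2.imwrite(dst,cv2.resize(im,None,fx=k,fy=k,interpolation=cv2.INTER_CUBIC))
T,S=Cam("top"),Cam("scene")
E
python3 - <<'E'
from h import *
crop("pics/top0.png",140,90,180,155,4.4,"pics/tc.png")
crop("pics/scene0.png",120,130,180,140,4.4,"pics/sc.png")
a=cv2.resize(cv2.imread("pics/top0.png")[195:270,395:470],None,fx=5.3,fy=5.3,interpolation=cv2.INTER_CUBIC)
b=cv2.resize(cv2.imread("pics/scene0.png")[115:190,292:367],None,fx=5.3,fy=5.3,interpolation=cv2.INTER_CUBIC)
cv2.imwrite("pics/pl.png",np.hstack([a,b]))
E
```

```text
(no output)
```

View pics/tc.png

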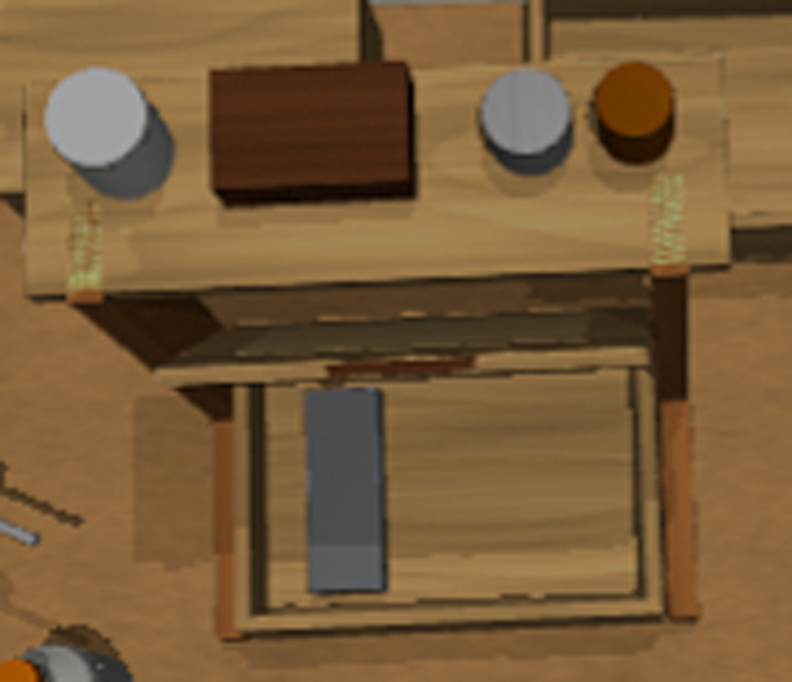

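View pics/pl.png

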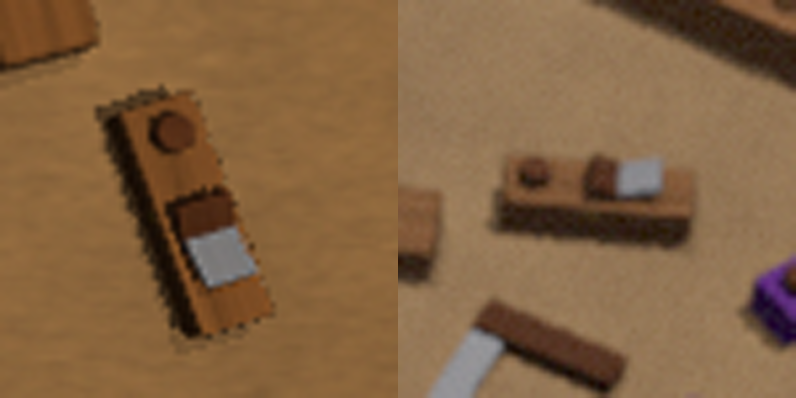

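View pics/sc.png

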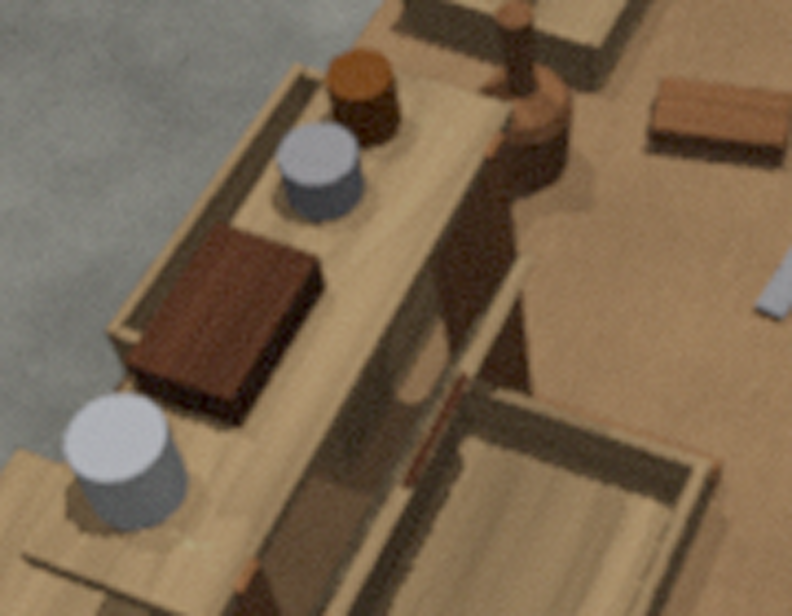

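Run:
```python
from h import *
np.set_printoptions(precision=4,suppress=True)
def up(L,o,k): return (np.array(L,float)+.5)/k+o-.5
o=T.onz
# plane
pt=up([[120,112],[190,95],[270,310],[200,335],[172,132]],[395,195],5.3)
ps=up([[106,205],[107,155],[294,170],[290,212],[135,168]],[292,115],5.3)
print("plane tri nl nr tr tl knob\n",tri(T,pt,S,ps))
P=T.onz(pt[:4],.036);c=P.mean(0);a=(P[0]+P[1]-P[2]-P[3])/2
print("plane centre",c,"len",np.linalg.norm(a),"yaw",np.degrees(np.arctan2(a[1],a[0])),"w",np.linalg.norm(P[0]-P[1]),T.onz(pt[4:],.05), "S",S.onz(ps[:4],.036).mean(0))
# stand: bin front rim outer top corners; scene right-front corner
ft=up([[243,632],[662,612],[645,370]],[140,90],4.4)
F=T.onz(ft,.07);print("front rim",F)
d=F[0]-F[1];yaw=np.arctan2(-d[0],d[1]);print("stand yaw",np.degrees(yaw),np.linalg.norm(d))
print("rim corner tri",tri(T,ft[1:2],S,up([[718,465]],[120,130],4.4)))
sh=up([[28,298],[730,268]],[140,90],4.4);H=T.onz(sh,.353);d2=H[0]-H[1];print("shelf",H,np.degrees(np.arctan2(-d2[0],d2[1])),np.linalg.norm(d2))
print("shelf corner tri",tri(T,sh[1:],S,up([[512,112]],[120,130],4.4)))
lt=up([[155,372],[650,346],[650,366]],[140,90],4.4)
print("lid corner tri",tri(T,lt[1:],S,up([[522,256],[528,270]],[120,130],4.4)))
st=up([[305,390],[380,388],[385,592],[308,592]],[140,90],4.4);print("stone",T.onz(st,.035))
yaw=(yaw+np.arctan2(-d2[0],d2[1]))/2
ex=np.array([np.cos(yaw),np.sin(yaw),0]);C=(F[0]+F[1])/2+ex*.105;C2=H.mean(0)-ex*.06
print("stand C",C,C2)
# lid corner angle from top only: ray at mid edge meets circle
M=T.rays([(lt[0]+lt[1])/2])[0]
for Cc in(C,C2):
  for th in np.arange(1.08,1.3,.02):
    z=.0705+.21*np.sin(th)+.012*np.cos(th);x=.105-.21*np.cos(th)+.012*np.sin(th)
    p=T.o+M*(z-T.o[2])/M[2];print(round(th,2),round((p-Cc)@ex-x,4),end=" | ")
  print()
```

```text
plane tri nl nr tr tl knob
 [[ 0.537  -0.3234  0.0208  0.0012]
 [ 0.5483 -0.3624  0.0292  0.0046]
 [ 0.4177 -0.3995  0.0334  0.0002]
 [ 0.4056 -0.3564  0.0378  0.0044]
 [ 0.5232 -0.3461  0.0436  0.0019]]
plane centre [ 0.4754 -0.3588  0.036 ] len 0.135375061593827 yaw 16.395382770062895 w 0.0426829148146837 [[ 0.5215 -0.3442  0.05  ]] S [ 0.4769 -0.3554  0.036 ]
front rim [[0.4883 0.3758 0.07  ]
 [0.4975 0.0812 0.07  ]
 [0.6713 0.0906 0.07  ]]
stand yaw 1.791781605746859 0.2948205462256868
rim corner tri [[0.4958 0.0809 0.0608 0.0054]]
shelf [[0.6515 0.4323 0.353 ]
 [0.6608 0.0363 0.353 ]] 1.3347965721218975 0.39613794193394886
shelf corner tri [[0.6648 0.0361 0.342  0.0015]]
lid corner tri [[0.6421 0.0835 0.2531 0.0003]
 [0.6353 0.0844 0.2401 0.0049]]
stone [[0.6696 0.3416 0.035 ]
 [0.67   0.2863 0.035 ]
 [0.5191 0.2817 0.035 ]
 [0.52   0.3376 0.035 ]]
stand C [0.5979 0.2314 0.07  ] [0.5962 0.2327 0.353 ]
1.08 0.0206 | 1.1 0.0164 | 1.12 0.0121 | 1.14 0.0078 | 1.16 0.0035 | 1.18 -0.0008 | 1.2 -0.0052 | 1.22 -0.0095 | 1.24 -0.0138 | 1.26 -0.0182 | 1.28 -0.0225 | 
1.08 0.0223 | 1.1 0.018 | 1.12 0.0137 | 1.14 0.0094 | 1.16 0.0051 | 1.18 0.0008 | 1.2 -0.0035 | 1.22 -0.0079 | 1.24 -0.0122 | 1.26 -0.0165 | 1.28 -0.0209 |
```

The measurements agree. The plane is at (0.476, -0.3575) with yaw 16.4°. The stand is at (0.597, 0.232) with yaw 1.6°. The lid is open about 1.18 rad. I'm moving to above the plane now.

Request:
arm_command(
  targets=[
    [0.167, -0.582, 0, -0.393],
    [0.167, -0.582, 0, -0.393],
    [0.167, -0.582, 0, -0.393],
    [0.167, -0.582, 0, -0.393],
    [0.167, -0.582, 0, -0.393],
    [0.167, -0.582, 0, -0.393],
    [0.167, -0.582, 0, -0.393],
    [0.167, -0.582, 0, -0.393],
  ],
  claw=0,
)

```text
time: 0.77
tool_pos: [0.2901, 0.2147, 0.2053]
ee_rot: [3.141, 0.003, 1.927]
wrist_force: [0.2, 1.2, -0.1]
width: 0.0938
finger_force: 0.0
```

Request:
arm_command(
  targets=[
    [0.167, -0.582, 0, -0.393],
    [0.167, -0.582, 0, -0.393],
    [0.167, -0.582, 0, -0.393],
    [0.167, -0.582, 0, -0.393],
    [0.167, -0.582, 0, -0.393],
    [0.167, -0.582, 0, -0.393],
    [0.167, -0.582, 0, -0.393],
    [0.167, -0.582, 0, -0.393],
  ],
)

```text
time: 1.43
tool_pos: [0.3732, -0.0768, 0.2047]
ee_rot: [-3.142, 0.002, 1.103]
wrist_force: [0.8, 0.9, -0.3]
width: 0.0934
finger_force: 0.0
```

Request:
arm_command(
  targets=[
    [0.167, -0.582, 0, -0.393],
    [0.167, -0.582, 0, -0.393],
    [0.167, -0.582, 0, -0.393],
    [0.167, -0.582, 0, -0.393],
    [0.167, -0.582, 0, -0.393],
    [0.167, -0.582, 0, -0.393],
    [0.167, -0.582, 0, -0.393],
    [0.167, -0.582, 0, -0.393],
  ],
)

```text
time: 2.1
tool_pos: [0.4567, -0.3672, 0.203]
ee_rot: [-3.141, 0.002, 0.284]
wrist_force: [-0.3, 0.9, -0.6]
width: 0.0939
finger_force: 0.0
```

Request:
arm_command(
  targets=[
    [0, 0, -0.08, 0],
    [0, 0, -0.16, 0],
    [0, 0, -0.23, 0],
    [0, 0, -0.29, 0],
    [0, 0, -0.34, 0],
    [0, 0, -0.37, 0],
    [0, 0, -0.38, 0],
    [0, 0, -0.38, 0],
  ],
)

```text
time: 2.77
tool_pos: [0.4556, -0.361, 0.0135]
ee_rot: [-3.138, 0.002, 0.29]
wrist_force: [-0.1, 0.4, -0.5]
width: 0.094
finger_force: 0.0
```

Run:
```python
from h import *
o=robot.get_obs();print(np.round(o["tool_pos"],4),np.round(o["ee_rot"],4))
a,b=[cv2.cvtColor(robot.snapshot(n),cv2.COLOR_RGB2BGR) for n in("top","scene")]
z=lambda i,x,y:cv2.resize(i[y:y+80,x:x+80],None,fx=5,fy=5,interpolation=cv2.INTER_CUBIC)
cv2.imwrite("pics/g.png",np.hstack([z(a,390,195),z(b,285,110)]))
```

```text
[ 0.4556 -0.361   0.0135] [-3.1375e+00  2.0000e-03  2.9030e-01]
```

View pics/g.png

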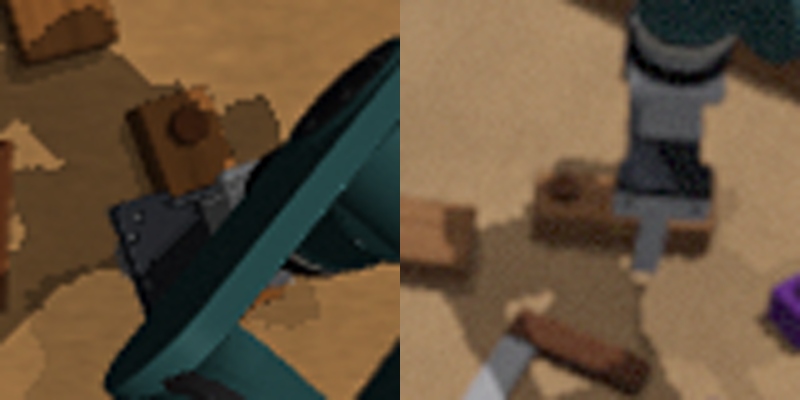

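The fingers straddle the plane behind its middle, with the knob visible at crop (190,125). Lowering a little and gripping.

Request:
arm_command(
  targets=[
    [0, 0, -0.006, 0],
    [0, 0, -0.012, 0],
    [0, 0, -0.012, 0],
  ],
)

```text
time: 3.12
tool_pos: [0.4567, -0.3632, 0.0101]
ee_rot: [3.141, -0.001, 0.289]
wrist_force: [0.1, 1.1, 0.2]
width: 0.0939
finger_force: 0.0
```

Request:
arm_command(
  targets=[
    [0, 0, 0, 0],
    [0, 0, 0, 0],
    [0, 0, 0, 0],
    [0, 0, 0, 0],
    [0, 0, 0, 0],
    [0, 0, 0, 0],
    [0, 0, 0, 0],
    [0, 0, 0, 0],
  ],
  claw=1,
)

```text
time: 3.78
tool_pos: [0.4565, -0.3634, 0.0096]
ee_rot: [3.141, 0.0, 0.288]
wrist_force: [0.4, -1.1, -0.7]
width: 0.0454
finger_force: 29.9
```

Request:
arm_command(
  targets=[
    [0, 0, 0.01, 0],
    [0, 0, 0.04, 0],
    [0, 0, 0.08, 0],
    [0, 0, 0.12, 0],
    [0, 0, 0.16, 0],
    [0, 0, 0.19, 0],
    [0, 0, 0.2, 0],
    [0, 0, 0.2, 0],
  ],
)

```text
time: 4.45
tool_pos: [0.457, -0.3634, 0.111]
ee_rot: [3.139, -0.001, 0.289]
wrist_force: [0.5, -0.0, -3.3]
width: 0.0456
finger_force: 29.9
```

Request:
arm_command(
  targets=[
    [0, 0.04, 0, 0],
    [0, 0.1, 0, 0],
    [0, 0.17, 0, -0.02],
    [0, 0.24, 0, -0.05],
    [0, 0.31, 0, -0.08],
    [0, 0.38, 0, -0.1],
    [0, 0.44, 0, -0.12],
    [0, 0.5, 0, -0.124],
  ],
)

```text
time: 5.12
tool_pos: [0.4548, -0.1108, 0.1075]
ee_rot: [-3.14, 0.003, 0.027]
wrist_force: [0.1, 0.3, -3.2]
width: 0.046
finger_force: 29.9
```

Request:
arm_command(
  targets=[
    [0, 0.07, 0, 0],
    [0, 0.14, 0, 0],
    [0, 0.21, 0, 0],
    [0, 0.28, 0, 0],
    [0, 0.34, 0, 0],
    [0, 0.4, 0, 0],
    [0, 0.44, 0, 0],
    [0, 0.46, 0, 0],
  ],
)

```text
time: 5.78
tool_pos: [0.4548, 0.1194, 0.1076]
ee_rot: [-3.141, 0.004, 0.032]
wrist_force: [0.3, -0.3, -2.3]
width: 0.0455
finger_force: 29.9
```

Run:
```python
from h import *
o=robot.get_obs();print(np.round(o["tool_pos"],4),np.round(o["ee_rot"],4),o["width"],o["finger_force"],o["wrist_force"],o["joint_positions"])
a,b=[cv2.cvtColor(robot.snapshot(n),cv2.COLOR_RGB2BGR) for n in("top","scene")]
p=o["tool_pos"];print(T.proj(p),S.proj(p))
z=lambda i,x,y:cv2.resize(i[y:y+130,x:x+130],None,fx=3,fy=3,interpolation=cv2.INTER_CUBIC)
cv2.imwrite("pics/l.png",np.hstack([z(a,170,150),z(b,200,170)]))
```

```text
[0.4548 0.1194 0.1076] [-3.141   0.0038  0.0319] 0.045463467847154 29.941338300704956 [ 0.33967567 -0.2674929  -2.30517853] [ 1.35245240e-01 -4.76797724e-02  1.70365106e+00  1.02891297e-03
  1.48933392e+00  1.67410659e+00]
[[277.28112334 241.86327025]] [[289.69111756 242.05843025]]
```

View pics/l.png

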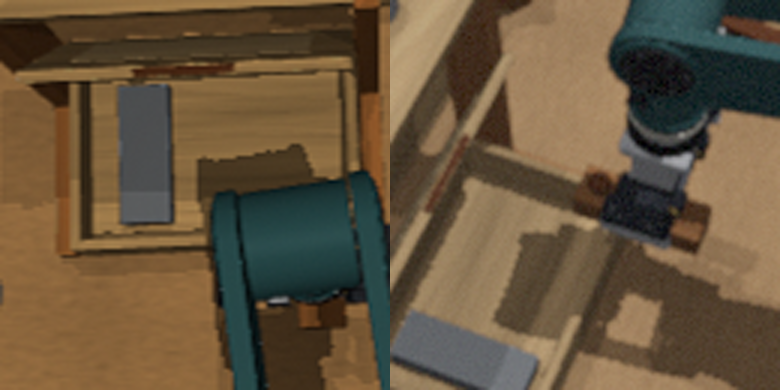

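Run:
```python
from h import *
print(T.onz([[273.3,258.8]],.134), S.onz([[ (708-390)/3+200, 205/3+170],[(585-390)/3+200,172/3+170]],.134), T.onz([[185+55,232]],.07))
for h in(.15,.2,.25): print(h,S.proj([.4548,.1194,.1076+h]),T.proj([.4548,.1194,.1076+h]))
```

```text
[[0.40385669 0.13029751 0.134     ]] [[0.40861204 0.1007774  0.134     ]
 [0.54181482 0.1147503  0.134     ]] [[0.48986227 0.23585487 0.07      ]]
0.15 [[291.67948714 217.17971945]] [[274.70324507 237.62355732]]
0.2 [[292.44137403 207.69137741]] [[273.68694912 235.94821756]]
0.25 [[293.25997925 197.49526803]] [[272.57065805 234.10808016]]
```

Request:
arm_command(
  targets=[
    [0.02, 0.012, 0, 0],
    [0.05, 0.03, 0, 0],
    [0.09, 0.05, 0, 0],
    [0.13, 0.07, 0, 0],
    [0.16, 0.09, 0, 0],
    [0.19, 0.11, 0, 0],
    [0.205, 0.12, 0, 0],
    [0.21, 0.123, 0, 0],
  ],
)

```text
time: 6.55
tool_pos: [0.5622, 0.1775, 0.1085]
ee_rot: [3.141, 0.001, 0.028]
wrist_force: [-0.4, 0.4, -3.3]
width: 0.0457
finger_force: 29.9
```

Request:
arm_command(
  targets=[
    [0, 0.003, -0.02, 0],
    [0, 0.004, -0.05, 0],
    [0, 0.004, -0.08, 0],
    [0, 0.004, -0.11, 0],
    [0, 0.004, -0.135, 0],
    [0, 0.004, -0.155, 0],
    [0, 0.004, -0.162, 0],
    [0, 0.004, -0.162, 0],
  ],
)

```text
time: 7.22
tool_pos: [0.5603, 0.18, 0.0271]
ee_rot: [3.141, 0.003, 0.029]
wrist_force: [-0.2, 0.2, -2.5]
width: 0.046
finger_force: 29.9
```

Request:
arm_command(
  targets=[
    [0, 0, -0.002, 0],
    [0, 0, -0.004, 0],
    [0, 0, -0.006, 0],
    [0, 0, -0.008, 0],
    [0, 0, -0.01, 0],
    [0, 0, -0.012, 0],
    [0, 0, -0.012, 0],
  ],
)

```text
time: 7.8
tool_pos: [0.5613, 0.1805, 0.0223]
ee_rot: [3.141, 0.0, 0.029]
wrist_force: [-0.5, 0.0, -3.1]
width: 0.0457
finger_force: 29.9
```

Request:
arm_command(
  targets=[
    [0, 0, -0.001, 0],
    [0, 0, -0.002, 0],
    [0, 0, -0.003, 0],
    [0, 0, -0.004, 0],
    [0, 0, -0.005, 0],
    [0, 0, -0.006, 0],
    [0, 0, -0.006, 0],
  ],
)

```text
time: 8.38
tool_pos: [0.5615, 0.1805, 0.0196]
ee_rot: [3.142, -0.0, 0.029]
wrist_force: [-0.4, -0.1, -2.5]
width: 0.0458
finger_force: 29.9
```

Request:
arm_command(
  targets=[
    [0, 0, -0.001, 0],
    [0, 0, -0.002, 0],
    [0, 0, -0.003, 0],
    [0, 0, -0.003, 0],
  ],
)

```text
time: 8.72
tool_pos: [0.5616, 0.1805, 0.0195]
ee_rot: [3.142, -0.0, 0.029]
wrist_force: [-3.7, -0.6, 5.1]
width: 0.0461
finger_force: 29.9
```

It's resting on the floor, so I'm releasing and retreating.

Request:
arm_command(
  targets=[
    [0, 0, 0, 0],
    [0, 0, 0, 0],
    [0, 0, 0, 0],
    [0, 0, 0, 0],
    [0, 0, 0, 0],
    [0, 0, 0, 0],
    [0, 0, 0, 0],
    [0, 0, 0, 0],
  ],
  claw=0,
)

```text
time: 9.38
tool_pos: [0.5615, 0.1805, 0.0179]
ee_rot: [3.141, 0.0, 0.029]
wrist_force: [0.1, 0.2, -0.8]
width: 0.0934
finger_force: 0.0
```

Request:
arm_command(
  targets=[
    [0, 0, 0.02, 0],
    [0, 0, 0.06, 0],
    [0, 0, 0.11, 0],
    [0, 0, 0.16, 0],
    [-0.03, 0, 0.2, 0],
    [-0.1, 0, 0.2, 0],
    [-0.17, 0, 0.2, 0],
    [-0.24, 0, 0.2, 0],
  ],
)

```text
time: 10.05
tool_pos: [0.4408, 0.1805, 0.1194]
ee_rot: [-3.141, -0.002, 0.028]
wrist_force: [-0.2, 1.7, 0.9]
width: 0.094
finger_force: 0.0
```

Request:
arm_command(
  targets=[
    [0, 0.02, 0.07, 0],
    [0, 0.04, 0.14, 0],
    [0, 0.06, 0.21, 0],
    [0, 0.08, 0.28, 0],
    [0, 0.1, 0.35, 0],
    [0, 0.1, 0.4, 0],
    [0, 0.1, 0.42, 0],
    [0, 0.1, 0.42, 0],
  ],
  claw=1,
)

```text
time: 10.72
tool_pos: [0.4422, 0.2308, 0.3317]
ee_rot: [-3.14, -0.007, 0.029]
wrist_force: [-0.7, -0.4, 0.4]
width: 0.0439
finger_force: 0.0
```

Run:
```python
from h import *
o=robot.get_obs();print(np.round(o["tool_pos"],4),np.round(o["ee_rot"],4),o["width"],o["wrist_force"])
a,b=[cv2.cvtColor(robot.snapshot(n),cv2.COLOR_RGB2BGR) for n in("top","scene")]
z=lambda i,x,y:cv2.resize(i[y:y+130,x:x+130],None,fx=3,fy=3,interpolation=cv2.INTER_CUBIC)
cv2.imwrite("pics/m.png",np.hstack([z(a,170,130),z(b,190,160)]))
```

```text
[0.4422 0.2308 0.3317] [-3.1395 -0.0065  0.029 ] 0.04389178050717528 [-0.69197833 -0.40309064  0.44022594]
```

View pics/m.png

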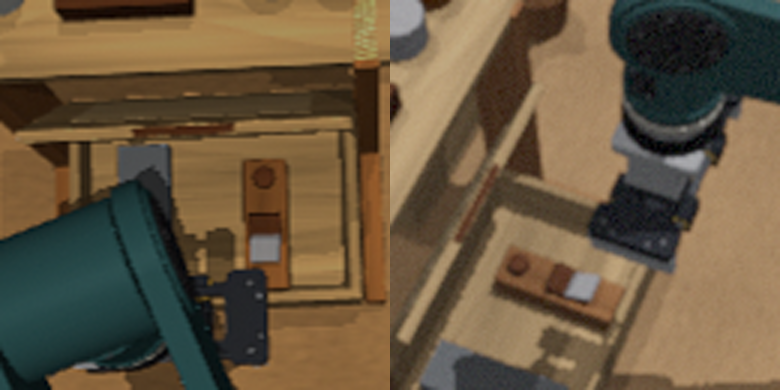

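The plane lies upright on the bin floor at top crop (265,225), and the lid is still open. I'm moving the closed fingers above the lid's edge and probing down.

Request:
arm_command(
  targets=[
    [0.07, 0, 0, 0],
    [0.14, 0, 0, 0],
    [0.21, 0, 0, 0],
    [0.28, 0, 0, 0],
    [0.33, 0, 0, 0],
    [0.37, 0, 0, 0],
    [0.388, 0, 0, 0],
    [0.388, 0, 0, 0],
  ],
  claw=1,
)

```text
time: 11.48
tool_pos: [0.6367, 0.2294, 0.3221]
ee_rot: [3.139, 0.008, 0.027]
wrist_force: [0.4, 0.1, -0.6]
width: 0.0001
finger_force: 0.0
```

Request:
arm_command(
  targets=[
    [0, 0, -0.02, 0],
    [0, 0, -0.05, 0],
    [0, 0, -0.075, 0],
    [0, 0, -0.09, 0],
    [0, 0, -0.1, 0],
    [0, 0, -0.104, 0],
    [0, 0, -0.104, 0],
  ],
)

```text
time: 12.07
tool_pos: [0.635, 0.2304, 0.2755]
ee_rot: [3.141, 0.001, 0.029]
wrist_force: [1.0, -0.1, -0.0]
width: 0.0005
finger_force: 0.0
```

Request:
arm_command(
  targets=[
    [0, 0, -0.002, 0],
    [0, 0, -0.004, 0],
    [0, 0, -0.006, 0],
    [0, 0, -0.008, 0],
    [0, 0, -0.01, 0],
    [0, 0, -0.01, 0],
  ],
)

```text
time: 12.57
tool_pos: [0.6354, 0.2305, 0.2708]
ee_rot: [3.141, 0.0, 0.029]
wrist_force: [-0.2, -0.9, -0.9]
width: 0.0007
finger_force: 0.0
```

Request:
arm_command(
  targets=[
    [0, 0, -0.002, 0],
    [0, 0, -0.004, 0],
    [0, 0, -0.006, 0],
    [0, 0, -0.006, 0],
  ],
)

```text
time: 12.9
tool_pos: [0.6356, 0.2306, 0.2692]
ee_rot: [-3.141, -0.002, 0.029]
wrist_force: [-0.4, 0.4, 3.2]
width: 0.0003
finger_force: 1.7
```

Contact is at z = 0.269, which matches the predicted lid corner. I'll go just behind the corner and 5 mm below it, then draw the lid forward.

Request:
arm_command(
  targets=[
    [0, 0, 0.008, 0],
    [0.012, 0, 0.008, 0],
    [0.024, 0, 0.008, 0],
    [0.026, 0, 0.008, 0],
    [0.026, 0, 0, 0],
    [0.026, 0, -0.006, 0],
    [0.026, 0, -0.01, 0],
    [0.026, 0, -0.01, 0],
  ],
)

```text
time: 13.57
tool_pos: [0.6481, 0.2304, 0.2616]
ee_rot: [3.141, 0.002, 0.029]
wrist_force: [0.6, 0.1, 0.5]
width: 0.0007
finger_force: 0.0
```

Request:
arm_command(
  targets=[
    [-0.006, 0, 0, 0],
    [-0.012, 0, 0, 0],
    [-0.016, 0, 0, 0],
    [-0.02, 0, 0, 0],
    [-0.024, 0, 0, 0],
    [-0.028, 0, 0, 0],
    [-0.032, 0, 0, 0],
    [-0.036, 0, 0, 0],
  ],
)

```text
time: 14.23
tool_pos: [0.6324, 0.2303, 0.2634]
ee_rot: [-3.142, -0.006, 0.028]
wrist_force: [5.4, -0.1, -1.2]
width: 0.0004
finger_force: 2.3
```

Request:
arm_command(
  targets=[
    [-0.006, 0, -0.001, 0],
    [-0.012, 0, -0.003, 0],
    [-0.018, 0, -0.005, 0],
    [-0.024, 0, -0.007, 0],
    [-0.03, 0, -0.01, 0],
    [-0.036, 0, -0.014, 0],
    [-0.042, 0, -0.018, 0],
    [-0.048, 0, -0.022, 0],
  ],
)

```text
time: 14.9
tool_pos: [0.6059, 0.2302, 0.2545]
ee_rot: [3.142, -0.002, 0.029]
wrist_force: [0.6, -2.0, 8.9]
width: 0.0007
finger_force: 4.6
```

Request:
arm_command(
  targets=[
    [-0.006, 0, -0.008, 0],
    [-0.012, 0, -0.016, 0],
    [-0.018, 0, -0.024, 0],
    [-0.025, 0, -0.032, 0],
    [-0.032, 0, -0.04, 0],
    [-0.039, 0, -0.048, 0],
    [-0.046, 0, -0.057, 0],
    [-0.052, 0, -0.066, 0],
  ],
)

```text
time: 15.57
tool_pos: [0.5726, 0.2295, 0.2298]
ee_rot: [3.141, 0.008, 0.03]
wrist_force: [-27.3, -7.4, 38.6]
width: 0.0002
finger_force: 19.1
```

Request:
arm_command(
  targets=[
    [-0.006, 0, 0.012, 0],
    [-0.006, 0, 0.024, 0],
    [-0.006, 0, 0.032, 0],
    [-0.006, 0, 0.036, 0],
  ],
)

```text
time: 15.9
tool_pos: [0.5769, 0.2306, 0.2363]
ee_rot: [3.141, 0.002, 0.029]
wrist_force: [-0.9, 0.7, 1.0]
width: 0.0002
finger_force: 0.0
```

The fingertip had stuck by friction on the corner, so I freed it. I'm moving onto the lid's face further inboard.

Request:
arm_command(
  targets=[
    [0.01, 0, 0.004, 0],
    [0.02, 0, 0.004, 0],
    [0.026, 0, 0.004, 0],
    [0.026, 0, -0.008, 0],
    [0.026, 0, -0.02, 0],
    [0.026, 0, -0.03, 0],
    [0.026, 0, -0.034, 0],
    [0.026, 0, -0.034, 0],
  ],
)

```text
time: 16.57
tool_pos: [0.5898, 0.2304, 0.2185]
ee_rot: [3.141, 0.003, 0.029]
wrist_force: [0.4, 0.1, -0.2]
width: 0.0003
finger_force: 0.0
```

Request:
arm_command(
  targets=[
    [0, 0, -0.006, 0],
    [0, 0, -0.012, 0],
    [-0.003, 0, -0.016, 0],
    [-0.008, 0, -0.02, 0],
    [-0.013, 0, -0.025, 0],
    [-0.018, 0, -0.03, 0],
    [-0.022, 0, -0.035, 0],
    [-0.026, 0, -0.04, 0],
  ],
)

```text
time: 17.23
tool_pos: [0.5775, 0.2304, 0.2014]
ee_rot: [-3.141, -0.002, 0.029]
wrist_force: [-0.2, -1.2, 5.7]
width: 0.0001
finger_force: 2.4
```

Request:
arm_command(
  targets=[
    [-0.006, 0, -0.007, 0],
    [-0.012, 0, -0.014, 0],
    [-0.018, 0, -0.021, 0],
    [-0.024, 0, -0.028, 0],
    [-0.03, 0, -0.036, 0],
    [-0.035, 0, -0.043, 0],
    [-0.041, 0, -0.051, 0],
    [-0.046, 0, -0.058, 0],
  ],
)

```text
time: 17.9
tool_pos: [0.5541, 0.23, 0.1717]
ee_rot: [3.141, -0.001, 0.029]
wrist_force: [-0.2, -1.4, 5.4]
width: 0.0004
finger_force: 2.3
```

Steady at about 5.5 N, so I'm continuing along the arc.

Request:
arm_command(
  targets=[
    [-0.005, 0, -0.008, 0],
    [-0.009, 0, -0.016, 0],
    [-0.014, 0, -0.024, 0],
    [-0.018, 0, -0.032, 0],
    [-0.022, 0, -0.04, 0],
    [-0.026, 0, -0.049, 0],
    [-0.03, 0, -0.057, 0],
    [-0.033, 0, -0.066, 0],
  ],
)

```text
time: 18.57
tool_pos: [0.5374, 0.2299, 0.138]
ee_rot: [3.141, 0.0, 0.029]
wrist_force: [-1.1, -2.7, 5.5]
width: 0.0004
finger_force: 2.2
```

Request:
arm_command(
  targets=[
    [-0.003, 0, -0.009, 0],
    [-0.006, 0, -0.018, 0],
    [-0.009, 0, -0.026, 0],
    [-0.011, 0, -0.035, 0],
    [-0.014, 0, -0.044, 0],
    [-0.016, 0, -0.053, 0],
    [-0.018, 0, -0.062, 0],
    [-0.019, 0, -0.07, 0],
  ],
)

```text
time: 19.23
tool_pos: [0.5282, 0.2304, 0.1023]
ee_rot: [3.141, 0.001, 0.029]
wrist_force: [-0.8, -3.6, 4.2]
width: 0.0012
finger_force: 2.1
```

Request:
arm_command(
  targets=[
    [-0.001, 0, -0.005, 0],
    [-0.002, 0, -0.01, 0],
    [-0.003, 0, -0.015, 0],
    [-0.003, 0, -0.02, 0],
    [-0.003, 0, -0.025, 0],
    [-0.003, 0, -0.03, 0],
    [-0.003, 0, -0.034, 0],
    [-0.003, 0, -0.034, 0],
  ],
)

```text
time: 19.9
tool_pos: [0.5265, 0.2309, 0.0852]
ee_rot: [-3.141, 0.001, 0.029]
wrist_force: [0.3, -0.6, 0.9]
width: 0.0006
finger_force: 0.3
```

Request:
arm_command(
  targets=[
    [0, 0, -0.002, 0],
    [0, 0, -0.004, 0],
    [0, 0, -0.006, 0],
    [0, 0, -0.008, 0],
    [0, 0, -0.008, 0],
  ],
)

```text
time: 20.32
tool_pos: [0.5266, 0.231, 0.0827]
ee_rot: [-3.141, 0.0, 0.029]
wrist_force: [-5.2, -0.3, 6.4]
width: 0.0005
finger_force: 3.4
```

Request:
arm_command(
  targets=[
    [0, 0, -0.001, 0],
    [0, 0, -0.002, 0],
    [0, 0, -0.002, 0],
    [0, 0, -0.002, 0],
  ],
)

```text
time: 20.65
tool_pos: [0.5266, 0.231, 0.0827]
ee_rot: [-3.141, -0.0, 0.029]
wrist_force: [-6.2, -1.3, 9.8]
width: 0.0005
finger_force: 5.0
```

Request:
arm_command(
  targets=[
    [-0.001, 0, -0.001, 0],
    [-0.001, 0, -0.002, 0],
    [-0.001, 0, -0.003, 0],
    [-0.001, 0, -0.003, 0],
    [-0.001, 0, -0.003, 0],
    [-0.001, 0, -0.003, 0],
    [-0.001, 0, -0.003, 0],
    [-0.001, 0, -0.003, 0],
  ],
)

```text
time: 21.32
tool_pos: [0.5266, 0.231, 0.0827]
ee_rot: [-3.141, -0.002, 0.029]
wrist_force: [-6.1, -2.1, 14.2]
width: 0.0007
finger_force: 7.2
```

Request:
arm_command(
  targets=[
    [0, 0, 0, 0],
    [0, 0, 0, 0],
    [0, 0, 0, 0],
    [0, 0, 0, 0],
    [0, 0, 0, 0],
    [0, 0, 0, 0],
    [0, 0, 0, 0],
    [0, 0, 0, 0],
  ],
)

```text
time: 21.98
tool_pos: [0.5266, 0.231, 0.0827]
ee_rot: [-3.141, -0.002, 0.029]
wrist_force: [-6.4, -1.6, 14.2]
width: 0.0007
finger_force: 7.2
```

Request:
arm_command(
  targets=[
    [0, 0, 0, 0],
    [0, 0, 0, 0],
    [0, 0, 0, 0],
    [0, 0, 0, 0],
    [0, 0, 0, 0],
    [0, 0, 0, 0],
    [0, 0, 0, 0],
    [0, 0, 0, 0],
  ],
)

```text
time: 22.65
tool_pos: [0.5266, 0.231, 0.0827]
ee_rot: [-3.141, -0.002, 0.029]
wrist_force: [-6.7, -2.1, 14.6]
width: 0.0008
finger_force: 7.2
```

Request:
arm_command(
  targets=[
    [0, 0, 0.002, 0],
    [0, 0, 0.006, 0],
    [0, 0, 0.012, 0],
    [0, 0, 0.03, 0],
    [0, 0, 0.06, 0],
    [-0.04, 0, 0.1, 0],
    [-0.1, 0, 0.14, 0],
    [-0.16, 0, 0.18, 0],
  ],
)

```text
time: 23.32
tool_pos: [0.4461, 0.2304, 0.1699]
ee_rot: [3.142, 0.001, 0.028]
wrist_force: [0.3, 0.8, 1.1]
width: 0.0004
finger_force: 0.0
```

Request:
arm_command(
  targets=[
    [-0.06, 0, 0.03, 0],
    [-0.12, 0, 0.06, 0],
    [-0.18, 0, 0.1, 0],
    [-0.22, 0, 0.14, 0],
    [-0.22, 0, 0.14, 0],
    [-0.22, 0, 0.14, 0],
    [-0.22, 0, 0.14, 0],
    [-0.22, 0, 0.14, 0],
  ],
)

```text
time: 23.98
tool_pos: [0.3369, 0.2302, 0.2377]
ee_rot: [3.14, 0.003, 0.028]
wrist_force: [0.1, -0.3, -0.4]
width: 0.0004
finger_force: 0.0
```

Run:
```python
from h import *
o=robot.get_obs();print(np.round(o["tool_pos"],4),np.round(o["qvel"],3),o["wrist_force"],o["time"])
a,b=[cv2.cvtColor(robot.snapshot(n),cv2.COLOR_RGB2BGR) for n in("top","scene")]
z=lambda i,x,y:cv2.resize(i[y:y+190,x:x+190],None,fx=2.1,fy=2.1,interpolation=cv2.INTER_CUBIC)
cv2.imwrite("pics/f.png",np.hstack([z(a,130,90),z(b,130,130)]))
```

```text
[0.3369 0.2302 0.2377] [-0.003  0.009  0.002  0.001  0.005  0.002] [ 0.0526354  -0.295879   -0.39418411] 23.9833
```

View pics/f.png

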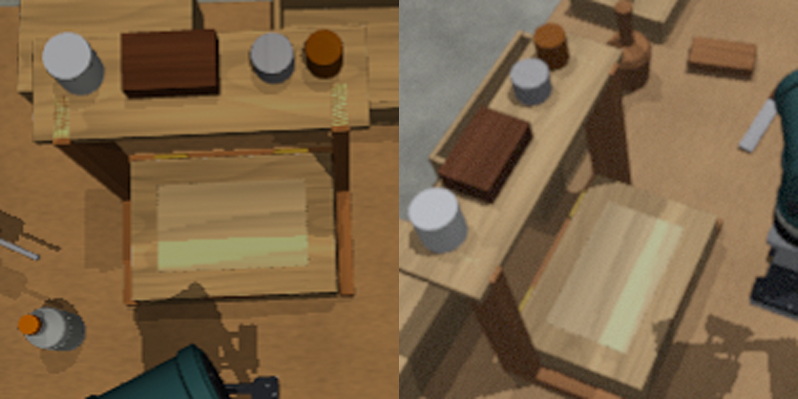

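The lid is shut flat on the bin at top crop (235,225), the other tools are where they were, and the hand is clear. Handing in.

```bash
python3 -c "
from bench import robot
print(robot.close_job())"
```

```text
the job is handed in; nothing more can be done
None
```

The job is handed in, with no verdict returned: the plane lies upright in the bin and the lid was lowered, pressed shut at about 15 N for over a second and left shut, but while lowering it the wrist force spiked to about 48 N when the fingertip stuck on the lid's edge, which may have passed the 45 N limit on the lid.

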